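# Slide a flat carton under the date coder's bridge and stamp it

### The job

Push the flat carton along the bench, without tipping it or picking it up, in under the low bridge of the date coder until it lies squarely against the end stop. Then press the black stamp button on top of the bridge all the way down and let it come back up, leaving the carton against the stop. Do not press the stamp before the carton is home, and leave everything else on the bench where it is.

Things in the scene. Friction and masses are not known exactly. Their poses are not given: they have to be found in the camera images.
- carton: the flat closed cardboard carton, 90 mm wide (its x) by 140 mm long (its y) by 26 mm tall, about 0.25 kg, lying loose on the bench before the open mouth of the coder (on the coder's +y side). Origin at the centre of its underside, z up
- carton_rear (a point): middle of the carton's rear end face (its +y end, the one away from the coder), 13 mm above its underside
- coder: the date coder, fixed to the bench: a steel bridge. Origin on the bench under the bridge's middle, z up. The carton travels along the coder's -y axis, in from its +y side. Bridge 36 mm deep (y -18 to +18 mm), its opening 112 mm wide (x -56 to +56 mm) and 30 mm high; top of the beam 42 mm above the bench. Carton home: centre at y = +8 mm, rear end at y = +78 mm, 60 mm sticking out
- mouth (a point): middle of the coder's entrance, on the bench 58 mm before the bridge's middle (coder y = +58 mm), between the tips of two low flared wings, 16 mm tall, which narrow from about 150 mm apart here to 112 mm at the bridge
- stop (a point): middle of the face of the end stop (fixed, 22 mm tall), 62 mm past the bridge's middle (coder y = -62 mm), 12 mm above the bench. Two 16 mm tall guide rails, 112 mm apart, lead from the bridge to it
- stamp (a joint): travel of the spring-loaded stamp button, in m: 0 up, 0.008 fully down; fully down takes about 5 N, and it springs back when let go. It is pressed straight down. It does not reach the carton
- stamp_top (a point): middle of the top face of the black round stamp button (28 mm across) over the middle of the bridge, in its grey housing; it moves with the button
- tall_carton: a closed cardboard carton of the same 90 x 140 mm footprint but 60 mm tall, too tall for the bridge; loose, stands beyond the end stop. To be left alone. Origin at the centre of its underside
- water_bottle: a clear drinks bottle, 64 mm across, 200 mm tall, standing beside the coder. To be left alone. Origin under its centre
- jar: a glass jar, 68 mm across, 100 mm tall, standing beside the coder. To be left alone. Origin under its centre
- can: a food can, 74 mm across, 110 mm tall, standing beside the coder. To be left alone. Origin under its centre
- tape_roll: a roll of clear tape lying flat, 64 mm across, 24 mm tall, beside the mouth of the coder. To be left alone. Origin under its centre
- marker: a marker pen lying down, about 125 mm long, 16 mm tall. To be left alone. Origin under its barrel

How it is judged (in metres and radians):
On the way, in this order (a step that is already met when the one before it is completed fails the run):
1. the flat carton lies under the bridge, squarely against the end stop (y of carton in the frame of coder between 0.003 and 0.013 m and x of carton in the frame of coder between -0.014 and 0.014 m and angle between the y axis of carton and the y axis of coder, either way round below 0.09 rad and height (world z) of carton below 0.004 m), for 0.2 s.
2. the stamp is pressed all the way down with the carton there (value of joint stamp above 0.0065 m and y of carton in the frame of coder between 0.003 and 0.014 m and x of carton in the frame of coder between -0.014 and 0.014 m and angle between the y axis of carton and the y axis of coder, either way round below 0.1 rad and height (world z) of carton below 0.004 m), for 0.05 s.
At the end, for the whole second after the job is handed in: the flat carton lies flat and at rest under the bridge, its nose within 6 mm of the end stop, square to the coder within 0.1 rad; the stamp has been pressed at least 6.5 mm down with the carton there and is up again (under 2 mm); the other things are within 20 mm of where they stood (y of carton in the frame of coder between 0.003 and 0.014 m and x of carton in the frame of coder between -0.014 and 0.014 m and angle between the y axis of carton and the y axis of coder, either way round below 0.1 rad and height (world z) of carton below 0.004 m and value of joint stamp below 0.002 m and angle between carton's own z axis and vertical below 0.05 rad and linear speed of carton below 0.02 m/s and distance of each of tall_carton, water_bottle, jar, can, tape_roll, marker from where it was at the start of the episode below 0.02 m); the robot touches nothing.
It fails at once if the carton is tipped by more than 0.12 rad (angle between carton's own z axis and vertical above 0.12 rad).
It fails at once if the carton is lifted off the bench (by more than 10 mm) (height (world z) of carton above 0.01 m).
It fails at once if the stamp is pressed (more than 4 mm) while the carton is not home (value of joint stamp above 0.004 m and not (y of carton in the frame of coder between 0.003 and 0.016 m and x of carton in the frame of coder between -0.014 and 0.014 m and angle between the y axis of carton and the y axis of coder, either way round below 0.12 rad and height (world z) of carton below 0.004 m)).
It fails at once if something else on the bench is moved by more than 20 mm (distance of any of tall_carton, water_bottle, jar, can, tape_roll, marker from where it was at the start of the episode above 0.02 m).
It also fails if it takes over 64 s, if anything falls off the work surface, if the arm or the gripper's body presses on something with over 40 N, if the wrist force passes 120 N, or if a joint passes its speed limit or range.

### The arm

A 6-joint arm with a two-finger parallel gripper is mounted at the origin on the work surface. World frame = base frame: x ahead of the robot, y to its left, z up, the work surface at z = 0. Lengths are in mm, angles in rad, forces in N, time in s.
With the tool pointing down it reaches from about 325 to 775 mm from the base axis. Payload 5.5 kg.
Tool frame: the origin (TCP) lies at the very end of the fingers, on their centre line; the grasp point (between the pads) lies 19 mm behind it; z points along the fingers, y is the line along which they close (so a half turn about z gives the same grasp; the last joint's range is limited). The gripper opens to 85 mm and grips with 20 to 120 N. Pads are 22 mm wide; open, the fingers measure 114 mm over their backs; the gripper's body (76 mm by 85 mm) begins 54 mm behind the grasp point. The pads swing forward as they close: fully open they stand 13 mm farther back than shut.
Start: joints at [1.242, 0.091, 1.231, -0, 1.82, -0.057], TCP at [161.083, 577.987, 231.275] pointing down, gripper open.
Joint ranges: [-2.87, 2.87], [-0.86, 2.18], [0.17, 2.46], [-1.51, 4.65], [0.06, 2.69], [-2.65, 2.65]. Speed limits (rad/s): [2.57, 2.57, 3.01, 3.14, 3.14, 3.14].

### API

Orientations are given as a rotation vector (axis times angle).
In Python, from cell import sensors, eyes, order gives the robot as it stands.
- The arm moves only by the shell command python3 -m creep 'ROWS' [FORCE]. ROWS is JSON, a list that holds one entry, the list of rows, each a list of 5 numbers: the finger opening in mm, from 0 to 85.4, then the shift along the tool's x, y, z in units of 50 mm (1.0 is 50 mm), then the turn about the tool's z in units of 6 degrees (1.0 is 6 degrees). A call has 1 to 8 rows; each row shifts and turns the commanded pose from where the row before left it, along the tool's axes as they then stand; what a row does not reach is not made up. A row lasts 1/8 s, in which the tool goes at most 62.5 mm and 10.7 degrees, less where a joint would pass 70% of its speed; a pose out of reach is approached as far as the arm can. A call is refused whole if a number of a shift passes 1 or a number of a turn 1, either way. A call with a gripper value outside its range is refused whole. The fingers move at their own pace and stop on an object; FORCE is the grip in N (left out, the last holds). Time passes only in rows, so rows that do not move let the fingers close. It gives the time, the measured TCP pose, the force, the opening and the grip force at its end, in the units of the state.
- sensors.get_state(): the state, without advancing time (a new reading comes with each control period).
- eyes.grab_frame(name): name is "side" or "top" or "wrist"; returns the picture (384x512x3 uint8, red, green, blue); there is no depth.
- eyes.camera_model(name): a dict with "K" (3x3 intrinsics, pixels), "R" (3x3) and "t" (3): a world point X has camera coordinates R X + t; the wrist camera has in their place "T_tool_cam" (4x4, takes a point from camera to tool coordinates, whose origin is the TCP and whose axes are the flange's). Camera axes: x right, y down, z forward; pixel columns grow to the right and rows downward; lengths in mm; the calibration is good to about 2 mm. The wrist camera is an equidistant fisheye: a pixel r from the principal point sees the ray r / f radians off the axis. A picture is of the moment at which its call begins: read the wrist's pose just before it. camera_model takes no time and is no camera call.
- order.job_done(): hands the job in; it is judged then, once.
The state is a dict: "clock": time; "q": joint angles; "qvel": joint speeds; "effort": joint torques, N m; "eef_pos": TCP position; "orientation": TCP orientation; "ft_force": force on the tool from outside, world axes, zero at the start; "moment": the same for the moment, N m; "finger_gap": finger opening in mm; "gripper_force": force on a finger pad.
Only numpy, scipy, OpenCV 4.12 (cv2) and the standard library are available. Lean on these libraries where they do the work, as an engineer would, in place of code of your own. Each camera call takes 0.05 s, during which the arm holds its last target. There are 200 camera calls.

## Working session

There is one attempt and no reset: what is moved stays moved. The work goes in short steps, Python scripts to look and compute and a shell command to move; the robot and the scene stay as the last step left them, time stands still between calls to the robot, and variables do not carry over. Pictures are saved under pics/ and viewed, at most 10 in all, crops included, and the job is handed in when it is done.

```bash
ls; mkdir -p pics
python3 - <<'E'
from cell import sensors,eyes
import cv2,numpy as np
s=sensors.get_state();print({k:np.round(v,3).tolist() for k,v in s.items()})
for n in("top","side"):
    cv2.imwrite(f"pics/{n}0.png",cv2.cvtColor(eyes.grab_frame(n),cv2.COLOR_RGB2BGR));m=eyes.camera_model(n);print(n,{k:np.round(v,3).tolist() for k,v in m.items()})
E
```

```text
pics
{'clock': 0.0, 'q': [1.242, 0.092, 1.232, 0.0, 1.82, -0.057], 'qvel': [0.003, 0.002, -0.0, -0.001, 0.001, 0.001], 'effort': [0.002, -45.875, -41.801, 0.0, 0.012, -0.0], 'eef_pos': [160.973, 577.698, 230.153], 'orientation': [-0.426, -3.112, 0.003], 'ft_force': [-0.771, -0.251, 0.081], 'moment': [-0.023, 0.002, -0.014], 'gripper_force': 0.0, 'finger_gap': 85.086}
top {'K': [[437.732, 0.0, 255.961], [0.0, 437.732, 193.705], [0.0, 0.0, 1.0]], 'R': [[-0.017, -1.0, 0.002], [-0.994, 0.017, -0.108], [0.108, -0.004, -0.994]], 't': [-86.628, 547.815, 962.268]}
side {'K': [[498.673, 0.0, 257.26], [0.0, 498.673, 192.804], [0.0, 0.0, 1.0]], 'R': [[-0.992, -0.123, 0.005], [-0.098, 0.769, -0.632], [0.073, -0.628, -0.775]], 't': [548.249, 161.33, 1251.234]}
```

View pics/top0.png

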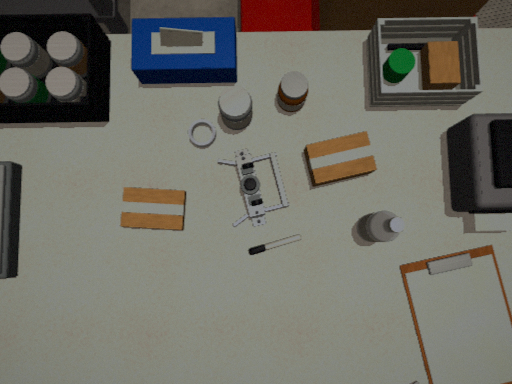

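View pics/side0.png

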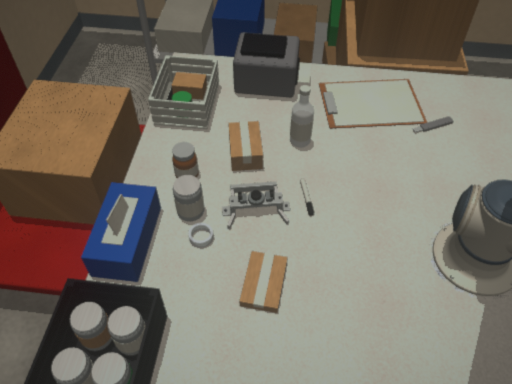

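The top view shows the flat carton around (153,208), the bridge with its button around (250,185) and the stop at (280,180). The tape roll is at (202,134), the marker at (275,244) and the tall carton at (340,158). I'll zoom in to get corner pixels.

Run:
```python
import cv2
i=cv2.imread("pics/top0.png")[125:265,110:300]
cv2.imwrite("pics/top0c.png",cv2.resize(i,None,fx=4,fy=4,interpolation=cv2.INTER_CUBIC))
```

```text
(no output)
```

View pics/top0c.png

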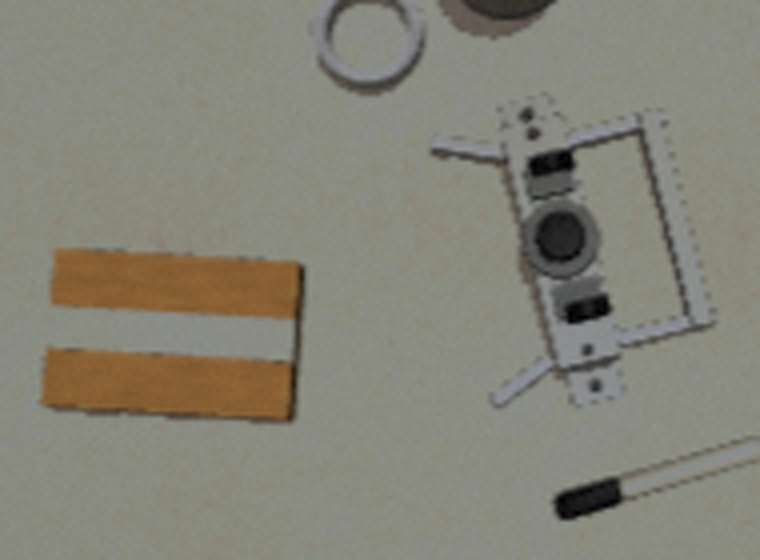

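```bash
cat > h.py <<'E'
import numpy as np
from cell import eyes
def ray(name,uv,z):
    m=eyes.camera_model(name);K,R,t=map(np.array,(m["K"],m["R"],m["t"]))
    uv=np.atleast_2d(uv);d=np.c_[uv,np.ones(len(uv))]@np.linalg.inv(K).T@R
    c=-R.T@t;return c+d*((z-c[2])/d[:,2])[:,None]
E
python3 - <<'E'
from h import *
f=lambda p,z:ray("top",np.array(p)/4+[109.6,124.6],z)[:,:2]
np.set_printoptions(precision=1,suppress=True)
c=f([(53,249),(299,263),(290,418),(43,406)],26);print(c,c.mean(0))
def ang(d):return np.degrees(np.arctan2(d[1],d[0]))
print("carton y dir",ang(c[0]+c[3]-c[1]-c[2]),"x dir",ang(c[0]+c[1]-c[2]-c[3]))
w=f([(433,148),(495,402)],16);print("wing tips",w,w.mean(0),ang(w[0]-w[1]))
s=f([(642,130),(690,322)],22);print("stop face",s,s.mean(0),ang(s[0]-s[1]))
r=f([(565,132),(640,117),(620,345),(697,327)],16);print("rails",r,ang(r[0]-r[1]),ang(r[2]-r[3]))
print("holes z42",f([(533,133),(587,350)],42),"btn",f([(562,237)],50),f([(562,237)],60))
print("obst tape,marker cap,bottle,can",f([(368,45),(590,497)],10),ray("top",[[236,110]],110),ray("top",[[380,228]],0))
E
```

```text
[[567.5 206.9]
 [557.1  66.9]
 [469.2  71.9]
 [478.4 211.1]] [518.  139.2]
carton y dir 86.00266687771543 x dir -2.993188508781426
wing tips [[624.   -9. ]
 [476.6 -43.2]] [550.3 -26.1] 13.062074500122163
stop face [[ 631.4 -130. ]
 [ 520.  -155. ]] [ 575.7 -142.5] 12.668695310831371
rails [[ 632.1  -85.6]
 [ 640.3 -129.2]
 [ 508.  -115.1]
 [ 517.5 -159.4]] 100.51862994572514 102.19834837711187
holes z42 [[626.9 -67.7]
 [503.7 -96. ]] btn [[566.3 -83.2]] [[565.  -83.3]]
obst tape,marker cap,bottle,can [[687.   29.1]
 [421.9 -96.4]] [[717.2 -56.3 110. ]] [[ 464.7 -381.9    0. ]]
```

```bash
python3 -m creep '[[[55,-0.73,-0.356,0,0],[55,-0.73,-0.356,0,0],[55,-0.73,-0.356,0,0],[55,-0.73,-0.356,0,0],[55,-0.73,-0.356,0,0],[55,-0.73,-0.356,0,0]]]'
python3 -m creep '[[[55,-0.73,-0.356,0,0],[55,-0.73,-0.356,0,0],[55,-0.73,-0.356,0,0],[55,-0.73,-0.356,0,0],[55,-0.73,-0.356,0,0],[55,-0.73,-0.356,0,0]]]'
python3 -m creep '[[[55,0,0,0.2,1],[55,0,0,0.2,1],[55,0,0,0.2,1],[55,0,0,0.2,1],[55,0,0,0.2,1],[55,0,0,0.2,1],[55,0,0,0.2,1]]]'
python3 -m creep '[[[55,0,0,0.2,1],[55,0,0,0.2,1],[55,0,0,0.2,1],[55,0,0,0.2,1],[55,0,0,0.2,1],[55,0,0,0.2,1],[55,0,0,0,0]]]'
```

```text
clock: 0.85
eef_pos: [344.1, 415.2, 230.7]
orientation: [-0.425, -3.112, 0.001]
ft_force: [-0.2, 0.3, -0.1]
finger_gap: 54.9
gripper_force: 0.0
clock: 1.6
eef_pos: [526.4, 253.6, 230.7]
orientation: [-0.426, -3.112, 0.001]
ft_force: [0.9, 0.5, 0.6]
finger_gap: 55.1
gripper_force: 0.0
clock: 2.48
eef_pos: [525.4, 254.5, 160.3]
orientation: [-1.517, -2.75, 0.001]
ft_force: [0.3, -0.1, 0.0]
finger_gap: 55.3
gripper_force: 0.0
clock: 3.35
eef_pos: [524.9, 254.3, 99.7]
orientation: [-2.288, -2.151, 0.004]
ft_force: [-1.3, -0.5, -0.2]
finger_gap: 55.2
gripper_force: 0.0
```

```bash
cat >> h.py <<'E'
from cell import sensors
from scipy.spatial.transform import Rotation as Ro
import cv2
def wproj(P,s):
    m=eyes.camera_model("wrist");K=np.array(m["K"]);T=np.array(m["T_tool_cam"])
    X=(np.array(P,float)-s["eef_pos"])@Ro.from_rotvec(s["orientation"]).as_matrix()
    X=(X-T[:3,3])@T[:3,:3]
    r=np.hypot(X[:,0],X[:,1]);th=np.arctan2(r,X[:,2])
    return np.c_[K[0,2]+K[0,0]*th*X[:,0]/r,K[1,2]+K[1,1]*th*X[:,1]/r]
def frame(o,deg,pts):
    a=np.radians(deg);c,s=np.cos(a),np.sin(a);p=np.array(pts,float)
    return np.c_[o[0]+c*p[:,0]-s*p[:,1],o[1]+s*p[:,0]+c*p[:,1],p[:,2]]
E
python3 - <<'E'
from h import *
s=sensors.get_state();im=cv2.cvtColor(eyes.grab_frame("wrist"),cv2.COLOR_RGB2BGR);im=cv2.resize(im,None,fx=1.5,fy=1.5,interpolation=cv2.INTER_CUBIC)
def dr(P,col):
    for u in wproj(P,s)*1.5:cv2.circle(im,tuple(int(round(x)) for x in u),3,col,1)
dr(frame((518,139),-3.5,[(x,y,26) for x in(-45,45) for y in (-70,70)]),(0,0,255))
dr(frame((563,-82.5),13,[(-56,-62,22),(56,-62,22),(-75,58,16),(75,58,16),(0,0,50),(-56,18,42),(56,18,42)]),(0,255,0))
cv2.imwrite("pics/w1.png",im);print(eyes.camera_model("wrist"))
E
```

```text
{'K': array([[297.31863964,   0.        , 253.10740133],
       [  0.        , 297.31863964, 191.62274977],
       [  0.        ,   0.        ,   1.        ]]), 'T_tool_cam': array([[-5.85768463e-04, -9.45245698e-01, -3.26359048e-01,
         8.33269980e+01],
       [ 9.99999828e-01, -5.51997356e-04, -1.96088440e-04,
        -5.77857575e-03],
       [ 5.20242290e-06, -3.26359107e-01,  9.45245859e-01,
        -1.42585205e+02],
       [ 0.00000000e+00,  0.00000000e+00,  0.00000000e+00,
         1.00000000e+00]])}
```

View pics/w1.png

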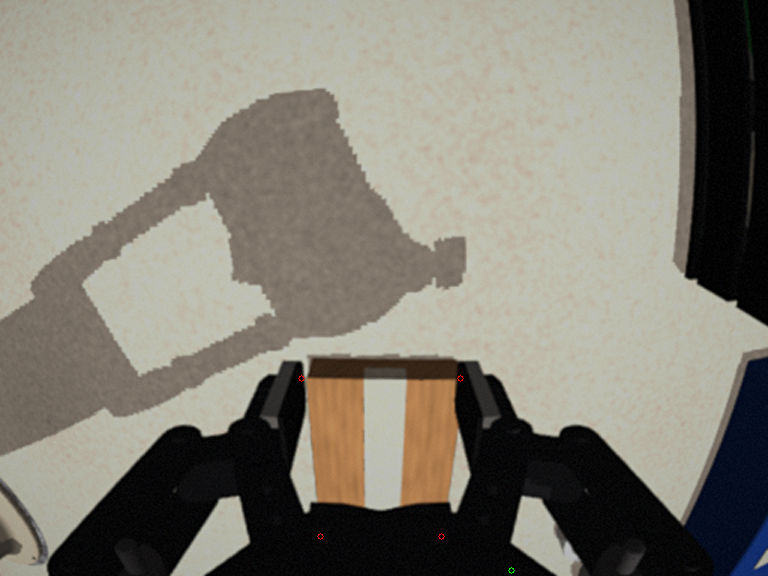

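The wrist view agrees with the estimate: the carton's rear top edge at row 378 (columns 307–457) matches the projected corners at (301/460, 378), and the gripper is square to it. I'll descend behind the carton and close in.

```bash
python3 -m creep '[[[55,0,0,0.46,0],[55,0,0,0.46,0],[55,0,0,0.46,0],[55,0,0,0.46,0],[55,-0.25,0,0,0],[55,-0.25,0,0,0],[55,0,0,0,0]]]'
python3 -m creep '[[[55,-0.1,0,0,0],[55,-0.1,0,0,0],[55,-0.1,0,0,0],[55,0,0,0,0]]]'
```

```text
clock: 4.28
eef_pos: [525.1, 228.7, 11.0]
orientation: [2.29, 2.149, 0.004]
ft_force: [0.6, -0.1, -0.1]
finger_gap: 55.1
gripper_force: 0.0
clock: 4.78
eef_pos: [523.4, 214.5, 9.6]
orientation: [2.289, 2.151, 0.001]
ft_force: [1.0, 1.1, -0.2]
finger_gap: 55.0
gripper_force: 0.3
```

```bash
python3 -m creep '[[[55,-0.12,-0.055,0,-0.34],[55,-0.12,-0.055,0,-0.34],[55,-0.12,-0.055,0,-0.34],[55,-0.12,-0.055,0,-0.34],[55,-0.12,-0.055,0,-0.34],[55,-0.12,-0.055,0,-0.34],[55,-0.12,-0.055,0,-0.34],[55,-0.12,-0.055,0,-0.34]]]'
python3 - <<'E'
from h import *
s=sensors.get_state();print(s["eef_pos"],s["ft_force"],np.degrees(np.arctan2(*Ro.from_rotvec(s["orientation"]).as_matrix()[[1,0],1])))
im=cv2.cvtColor(eyes.grab_frame("top"),cv2.COLOR_RGB2BGR)
cv2.imwrite("pics/t2.png",cv2.resize(im[125:265,90:290],None,fx=4,fy=4,interpolation=cv2.INTER_CUBIC))
E
```

```text
clock: 5.78
eef_pos: [504.1, 165.9, 9.5]
orientation: [-1.959, -2.456, -0.001]
ft_force: [-0.9, 2.6, 1.4]
finger_gap: 55.3
gripper_force: 1.3
[504.14750383 165.94038982   9.47567427] [-0.90266791  2.57767363  1.44775769] 12.837062190175807
```

View pics/t2.png

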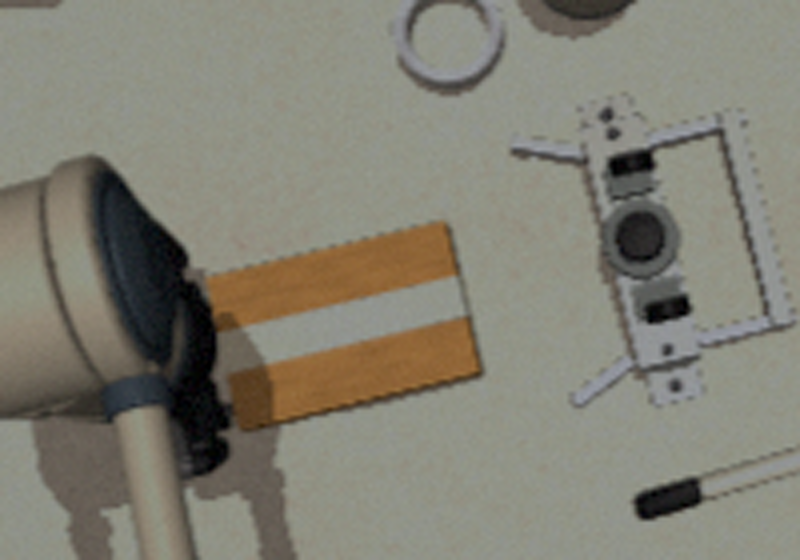

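The carton is now turned nearly parallel to the coder. Its nose corners are at (443,222) and (478,373) in the crop, and its side edges run to (210,277) and (243,430).

Run:
```python
from h import *
np.set_printoptions(precision=1,suppress=True)
f=lambda p,z:ray("top",np.array(p)/4+[89.6,124.6],z)[:,:2]
a=np.radians(13);R=np.array([[np.cos(a),np.sin(a)],[-np.sin(a),np.cos(a)]])
l=lambda p:(p-[563,-82.5])@R.T
c=l(f([(443,222),(478,373),(210,277),(243,430)],26));print(c)
d=c[2]+c[3]-c[0]-c[1];print("nose mid",(c[0]+c[1])/2,"angle",np.degrees(np.arctan2(-d[0],d[1])), np.degrees(np.arctan2(*(c[0]-c[1])[::-1])))
s=sensors.get_state();print("tcp",l(s["eef_pos"][:2]),s["eef_pos"])
```

```text
[[ 42.  106.2]
 [-46.6 106.7]
 [ 43.2 241.9]
 [-45.9 242.4]]
nose mid [ -2.3 106.4] angle -0.41074291478595354 -0.30446152673554727
tcp [ -1.7 254.6] [504.1 165.2   9.4]
```

```bash
python3 -m creep '[[[55,-0.2,0,0,0],[55,-0.2,0,0,0],[55,-0.2,0,0,0],[55,-0.2,0,0,0],[55,-0.2,0,0,0],[55,-0.2,0,0,0],[55,-0.2,0,0,0]]]'
python3 -m creep '[[[55,-0.2,0.01,0,0],[55,-0.2,0.01,0,0],[55,-0.2,0.01,0,0],[55,-0.2,0,0,0],[55,-0.2,0,0,0],[55,-0.2,0,0,0],[55,-0.1,0,0,0],[55,-0.05,0,0,0]]]'
python3 -m creep '[[[55,-0.05,0,0,0],[55,-0.05,0,0,0],[55,-0.05,0,0,0],[55,0,0,0,0]]]'
python3 - <<'E'
from h import *
a=np.radians(13);R=np.array([[np.cos(a),np.sin(a)],[-np.sin(a),np.cos(a)]])
l=lambda p:(p-[563,-82.5])@R.T
s=sensors.get_state();print("tcp",l(s["eef_pos"][:2]),s["ft_force"])
im=cv2.cvtColor(eyes.grab_frame("top"),cv2.COLOR_RGB2BGR)
cv2.imwrite("pics/t3.png",cv2.resize(im[125:265,110:300],None,fx=4,fy=4,interpolation=cv2.INTER_CUBIC))
E
```

```text
clock: 6.7
eef_pos: [519.9, 96.7, 9.4]
orientation: [1.961, 2.454, 0.0]
ft_force: [-0.4, 3.5, 3.1]
finger_gap: 55.3
gripper_force: 1.6
clock: 7.7
eef_pos: [536.0, 31.5, 9.2]
orientation: [-1.961, -2.454, 0.0]
ft_force: [-0.6, 3.6, 2.6]
finger_gap: 54.8
gripper_force: 1.6
clock: 8.2
eef_pos: [537.7, 24.1, 9.1]
orientation: [1.961, 2.454, -0.001]
ft_force: [0.4, 1.6, 1.1]
finger_gap: 55.0
gripper_force: 0.6
tcp [ -0.64542357 109.59146612] [0.36990095 1.56937884 1.08429503]
```

View pics/t3.png

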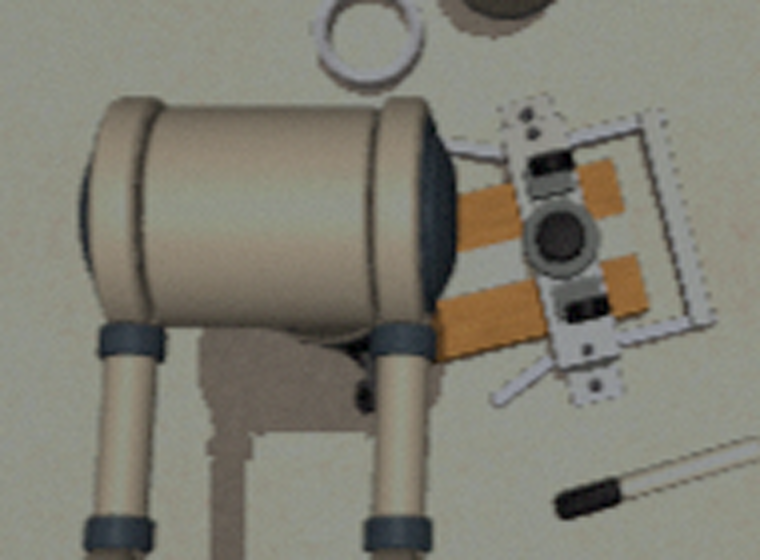

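The carton is through the bridge and square. Its nose is at crop column ~625–648, with about 20 mm to go to the stop face. I'll finish slowly, watching the force.

```bash
python3 -m creep '[[[55,-0.1,0,0,0],[55,-0.1,0,0,0],[55,-0.1,0,0,0],[55,-0.06,0,0,0],[55,0,0,0,0]]]'
for i in 1; do python3 -m creep '[[[55,-0.03,0,0,0],[55,-0.03,0,0,0],[55,0,0,0,0]]]'; done
python3 -m creep '[[[55,-0.03,0,0,0],[55,0,0,0,0]]]'
```

```text
clock: 8.88
eef_pos: [541.7, 6.3, 9.1]
orientation: [1.962, 2.454, -0.001]
ft_force: [-0.2, -0.0, -0.5]
finger_gap: 55.0
gripper_force: 0.0
clock: 9.25
eef_pos: [542.3, 3.9, 9.2]
orientation: [1.961, 2.454, -0.0]
ft_force: [0.5, 0.6, -0.1]
finger_gap: 54.6
gripper_force: 0.2
clock: 9.5
eef_pos: [542.5, 3.2, 9.2]
orientation: [-1.96, -2.454, -0.001]
ft_force: [-2.1, 5.0, 1.0]
finger_gap: 54.9
gripper_force: 2.3
```

```bash
python3 -m creep '[[[55,-0.03,0,0,0],[55,0,0,0,0]]]'
python3 -m creep '[[[55,-0.03,0,0,0],[55,0,0,0,0]]]'
```

```text
clock: 9.75
eef_pos: [542.4, 3.1, 9.2]
orientation: [-1.958, -2.452, -0.003]
ft_force: [-4.7, 8.8, 2.1]
finger_gap: 55.0
gripper_force: 4.8
clock: 10.0
eef_pos: [542.4, 3.1, 9.2]
orientation: [-1.956, -2.451, -0.005]
ft_force: [-5.8, 13.8, 3.4]
finger_gap: 55.3
gripper_force: 7.3
```

The push has stalled at 14 N, so the carton should be on the stop. I'll back off, rise and check.

```bash
python3 -m creep '[[[55,0.1,0,0,0],[55,0.3,0,0,0],[55,0.5,0,0,0],[10,0,0,-0.7,0],[10,0,0,-0.8,0],[10,0.8,0,-0.8,0],[10,0.8,0,0,0],[10,0.8,0,0,0]]]'
python3 - <<'E'
from h import *
im=cv2.cvtColor(eyes.grab_frame("top"),cv2.COLOR_RGB2BGR)
cv2.imwrite("pics/t4.png",cv2.resize(im[140:240,200:300],None,fx=6,fy=6,interpolation=cv2.INTER_CUBIC))
im=cv2.cvtColor(eyes.grab_frame("side"),cv2.COLOR_RGB2BGR)
cv2.imwrite("pics/s4.png",cv2.resize(im[160:260,190:330],None,fx=5,fy=5,interpolation=cv2.INTER_CUBIC))
E
```

```text
clock: 11.0
eef_pos: [507.0, 161.9, 125.4]
orientation: [1.961, 2.452, 0.002]
ft_force: [0.6, 0.1, -0.7]
finger_gap: 10.0
gripper_force: 0.0
```

View pics/t4.png

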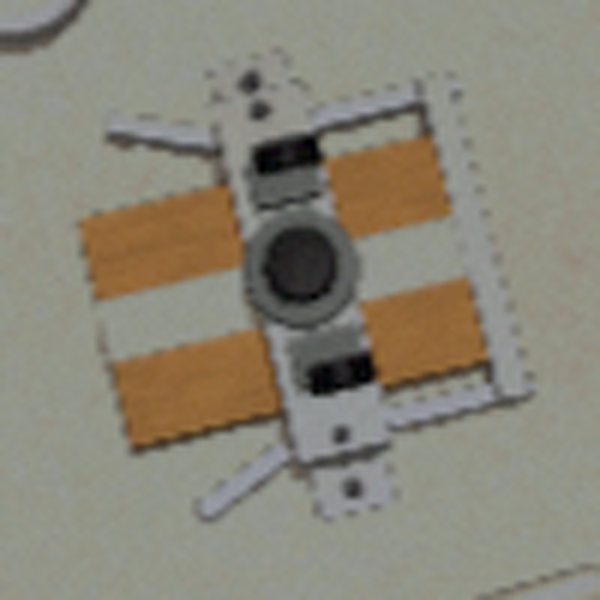

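View pics/s4.png

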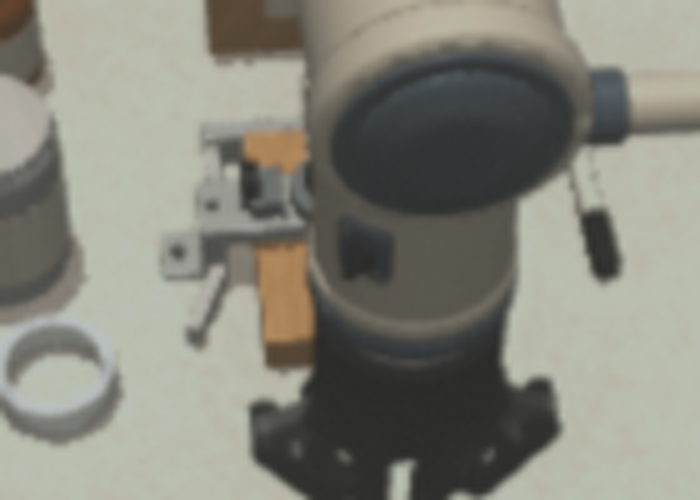

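The top view shows the carton flush against the stop (gap ≈ 0 at columns 440–490), square and centred, with the button centre at crop (300,264). I'll triangulate the button from the first side picture, where it's around (256,196).

Run:
```python
from h import *
i=cv2.imread("pics/side0.png");g=i[180:215,235:280].max(2);
ys,xs=np.where((g<60));k=np.abs(xs-21)<10;print(len(xs),k.sum(),xs[k].mean()+235,ys[k].mean()+180)
us=np.array([[xs[k].mean()+235,ys[k].mean()+180]])
for z in(40,50,60,70,80):print(z,ray("top",[[249.6,183.7]],z)[0,:2],ray("side",us,z)[0,:2])
s=sensors.get_state();M=Ro.from_rotvec(s["orientation"]).as_matrix()
print("tool shift to (564.5,-83,z)/50",M.T@(np.array([564.5,-83,s["eef_pos"][2]])-s["eef_pos"])/50)
```

```text
115 80 255.6125 194.75
40 [568.01397718 -81.97897071] [569.07615857 -97.52890144]
50 [566.6940494  -82.08307959] [568.09520325 -89.49739563]
60 [565.37412163 -82.18718847] [567.11424792 -81.46588983]
70 [564.05419385 -82.29129736] [566.1332926  -73.43438403]
80 [562.73426608 -82.39540624] [565.15233728 -65.40287823]
tool shift to (564.5,-83,z)/50 [-5.07450663e+00  3.25885945e-02 -4.63223489e-03]
```

Button top is at about (565.5, -82, 59). Fingers shut, I'll move over it.

```bash
python3 -m creep '[[[0,-0.72,0.006,0,0],[0,-0.72,0.006,0,0],[0,-0.72,0.006,0,0],[0,-0.72,0.006,0,0],[0,-0.72,0.006,0,0],[0,-0.72,0.006,0,0],[0,-0.72,0.006,0,0],[0,0,0,0,0]]]'
python3 -m creep '[[[0,0,0,0.3,0],[0,0,0,0.3,0],[0,0,0,0.3,0],[0,0,0,0.2,0],[0,0,0,0,0]]]'
```

```text
clock: 12.1
eef_pos: [564.6, -87.4, 124.0]
orientation: [1.965, 2.45, -0.002]
ft_force: [-0.5, -0.2, -0.0]
finger_gap: 0.3
gripper_force: 0.0
clock: 12.72
eef_pos: [563.9, -84.3, 67.9]
orientation: [-1.959, -2.453, 0.002]
ft_force: [-0.6, 0.9, 0.1]
finger_gap: 0.2
gripper_force: 0.0
```

```bash
python3 -m creep '[[[0,0.036,0.04,0.08,0],[0,0,0,0.08,0],[0,0,0,0,0]]]'
python3 -m creep '[[[0,0,0,0.04,0],[0,0,0,0.04,0],[0,0,0,0,0]]]'
python3 -m creep '[[[0,0,0,0.04,0],[0,0,0,0,0]]]'
```

```text
clock: 13.1
eef_pos: [566.9, -82.4, 62.0]
orientation: [1.96, 2.453, 0.002]
ft_force: [1.7, 1.2, 2.7]
finger_gap: 0.1
gripper_force: 1.5
clock: 13.48
eef_pos: [566.8, -82.5, 58.1]
orientation: [1.96, 2.453, 0.002]
ft_force: [1.7, 1.4, 4.9]
finger_gap: 0.0
gripper_force: 2.4
clock: 13.72
eef_pos: [566.9, -82.4, 57.9]
orientation: [1.959, 2.453, 0.003]
ft_force: [-2.3, 2.9, 13.7]
finger_gap: 0.1
gripper_force: 6.7
```

It reached 4.9 N at z 58.1, then went rigid at 13.7 N, so the button has bottomed. I'll hold briefly, release and retreat.

```bash
python3 -m creep '[[[0,0,0,0,0],[0,0,0,0,0],[0,0,0,-0.3,0],[0,0,0,-0.6,0],[0,0,0,-0.9,0],[0,0,0,-0.9,0]]]'
python3 -m creep '[[[0,0.8,0,-0.4,0],[0,0.8,0,0,0],[0,0.8,0,0,0],[0,0.8,0,0,0],[0,0.8,0,0,0],[0,0.8,0,0,0],[0,0.8,0,0,0],[0,0,0,0,0]]]'
python3 - <<'E'
from h import *
im=cv2.cvtColor(eyes.grab_frame("top"),cv2.COLOR_RGB2BGR)
b=cv2.imread("pics/top0.png")
c=im[100:270,170:420]
cv2.imwrite("pics/t5.png",cv2.resize(c,None,fx=3,fy=3,interpolation=cv2.INTER_CUBIC))
E
```

```text
clock: 14.48
eef_pos: [565.3, -82.8, 190.6]
orientation: [-1.96, -2.452, 0.003]
ft_force: [0.5, -1.3, -1.0]
finger_gap: -0.0
gripper_force: 0.0
clock: 15.48
eef_pos: [503.2, 192.4, 209.5]
orientation: [-1.956, -2.457, 0.003]
ft_force: [0.2, -0.4, 0.1]
finger_gap: -0.1
gripper_force: 0.0
```

View pics/t5.png

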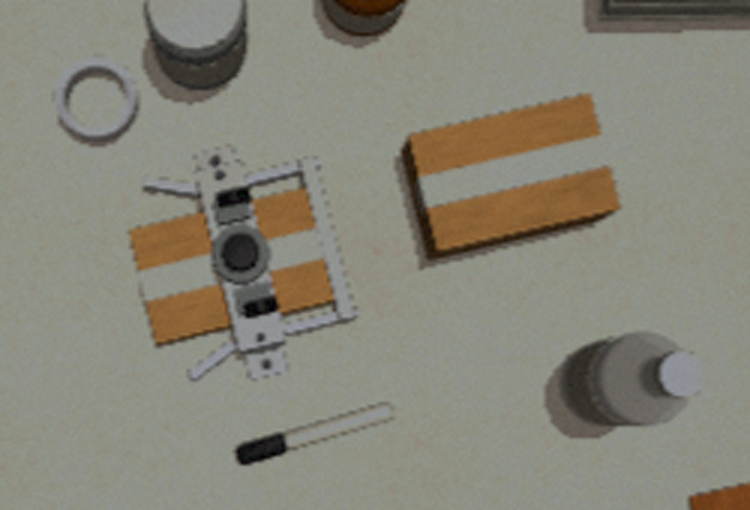

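The carton is flush on the stop with the button up at crop (240,252), and the other things stand where they were. I'll hand it in.

```bash
python3 -c "
from cell import order;print(order.job_done())"
```

```text
the job is handed in; nothing more can be done
None
```

I pushed the carton home square against the end stop, pressed the stamp to the bottom of its travel and released it, moved nothing else, and handed the job in at about 15.5 s; no verdict came back, and I judged full press from the force (about 5 N, then rigid).

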